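# Feed a block into the drill jig with the push stick

## Task

Load the drill jig: take the wooden push stick by its handle and, with its red tip behind the white block, feed the block out of the in-feed, along the guide channel and under the blue bushing plate until you feel it come home on the stop screw of the red end stop, wherever that was set; hold it there for about a second with a light steady push of about 10 N, and never press the stop with more than 20 N, because only a lock nut holds it. Move the block with the stick only, never with the fingers; then draw the stick out, lay it back in its blue tray and let go, with the block still home and the other things on the bench left alone.

Things in the scene. Friction and masses are not known exactly. Their poses are not given: they have to be found in the camera images.
- jig: Drill jig bolted to the bench, does not move. Origin: underside, middle of the channel's width; x = feed direction (towards the stop), y = left of the feed, z up. Dark steel base 275 x 112 x 12 mm, x = -165 to +110 mm; its top, the floor that the block and the stick slide over, is at z = 12 mm. The stop screw's tail reaches x = 137 mm. Nothing is higher than 37 mm above that floor.
- infeed (a point): Point on the floor in the middle of the in-feed (jig x = -120 mm, z = 12 mm), axes as the jig's. The in-feed runs from jig x = -165 to -92 mm, 66 mm wide between 14 mm high lips, open above and at its rear end; from -92 to -40 mm angled grey lead-ins narrow it evenly to the channel.
- mouth (a point): Point on the floor at the mouth of the guide channel (jig x = -40 mm, y = 0, z = 12 mm), axes as the jig's. From here the channel runs straight for 120 mm to the stop, 32 mm wide (jig y = -16 to +16 mm) between grey rails 22 mm high.
- pad_entry (a point): Start of the sprung brass side pad in the -y rail (jig x = 15, y = -16, z = 12 mm). The pad is 22 mm long (to jig x = 37), stands 4 mm into the channel with a sloping entry, yields when the block passes and presses it on the +y rail: from there on the push needs 2 to 7 N, and the block stays where it is left. Its housing outside the rail reaches jig y = -70 mm.
- plate_top (a point): Centre of the top of the blue bushing plate (jig x = 66, y = 0, z = 44 mm), a bridge over the channel from jig x = 45 to 87 mm, 76 mm wide, 10 mm thick; its underside is 22 mm above the channel floor. Two brass bushings stand 5 mm above its top.
- stop: Adjustable end stop at the far end of the channel: red cross block 16 x 31 x 20 mm (origin at the foot of its front face, jig x = 94 mm, floor height), holding a steel stop screw whose flat foot reaches 12 to 24 mm out of it towards the block. It does not yield in use.
- blank: White plastic block, 60 (x) x 30 (y) x 16 (z) mm, about 45 g, lying loose and askew in the in-feed. Origin: centre of its underside; x = long axis, pointing to the channel within about 0.25 rad.
- blank_nose (a point): Middle of the foot of the block's leading end (block x = +30 mm, underside); axes as the block's.
- stick_grip (a point): Grip point in the middle of the push stick's handle, 52 mm above the stick's sole; x runs along the stick to its tip, z up. The handle is an upright flat plate, 16 mm thick (y), 60 mm long (x), from 14 to 72 mm above the sole; pinch it across its thickness from above.
- stick_tip (a point): Centre of the stick's flat, square, red tip, 155 mm ahead (x) of stick_grip and 45 mm below it, 7 mm above the sole. The blade of the stick is 18 mm wide, 14 mm high and runs straight and level from 70 mm behind stick_grip to the tip.
- stick: Wooden push stick, about 90 g, 225 mm long, standing on its sole in the tray. Origin on the sole right under stick_grip; x to the tip, z up.
- tray: Blue tray for the stick, fixed, 290 (x) x 85 (y) mm outside, walls 4 mm thick and 14 mm high, floor 4 mm thick. Origin: underside centre. At the start the stick stands in it along x, tip to +x, its origin about 40 mm to -x of the tray's.
- screwdriver: Orange screwdriver lying on the bench, not to be disturbed. Origin at its middle.
- screws: Small jar of screws, 52 mm across, 62 mm high, not to be disturbed. Origin: underside centre.
- bracket: Finished aluminium angle bracket, 60 x 40 x 40 mm, not to be disturbed. Origin: underside centre.
- stop_mid (a point): Point on the channel floor (jig x = 76, y = 0, z = 12 mm), axes as the jig's, where the foot of the end stop stands at its middle setting. The real setting is anywhere from 6 mm short of this point to 6 mm beyond it along jig x, differs each time and is not measured: it must be felt. The foot is a flat, rigid, steel disc 14 mm across, 10 mm above the floor, facing the block.
There are look-alikes about, which are no part of the job. What is meant by the stick is not purple, and is the smaller of those in its own colour. There is more than one size of the blank; the job needs the smallest.

How it is judged:
On the way, in this order (a step that is already met when the one before it is completed fails the run):
1. the stick has fed the block into the guide channel, still short of the stop (x of blank_nose in the frame of mouth between 0.03 and 0.1 m and contact force between stick and blank above 0.2 N), for 0.05 s.
2. the stick holds the block home on the stop screw with a light push (1.5 N or more on the stop) (x of blank_nose in the frame of mouth above 0.108 m and contact force between blank and stop above 1.5 N and contact force between stick and blank above 3 N), for 0.4 s.
At the end, for the whole second after the job is handed in: The block is still home, touching the stop screw, flat on the floor of the channel and in line with it; the push stick rests inside its tray, along it, whole sole or side on the tray's floor (not on the rim); all released and at rest (angle between the x axis of blank and the x axis of jig, either way round below 0.06 rad and y of stick in the frame of tray between -0.034 and 0.034 m and y of stick_tip in the frame of tray between -0.034 and 0.034 m and z of stick_tip in the frame of tray below 0.02 m and z of stick_grip in the frame of tray below 0.062 m and linear speed of stick below 0.02 m/s and linear speed of blank below 0.01 m/s and x of stick in the frame of tray between -0.075 and 0.075 m and x of stick_tip in the frame of tray between -0.141 and 0.141 m and x of blank_nose in the frame of mouth above 0.108 m and z of blank_nose in the frame of mouth below 0.003 m and contact force between blank and stop above 0.2 N).
It fails at once if the block is forced against the end stop (over 20 N) (contact force between blank and stop above 20 N).
It fails at once if the fingers or the arm touch the block (contact force between any of the fingers, the arm and blank above 0.3 N).
It fails at once if a bystander is moved by more than 15 mm (distance of any of screwdriver, screws, bracket from where it was at the start of the episode above 0.015 m).
It also fails if it takes over 69 s, if anything falls off the work surface, if the arm or the gripper's body presses on something with over 40 N, if the wrist force passes 120 N, or if a joint passes its speed limit or range.

## Robot

A 6-joint arm with a two-finger parallel gripper is mounted at the origin on the work surface. World frame = base frame: x ahead of the robot, y to its left, z up, the work surface at z = 0. Lengths are in m, angles in rad, forces in N, time in s.
With the tool pointing down it reaches from about 0.35 to 0.975 m from the base axis. Payload 4.9 kg.
Tool frame: the origin (TCP) lies midway between the tips of the shut fingers; the grasp point (between the pads) lies 19 mm behind it; z points along the fingers, y is the line along which they close (so a half turn about z gives the same grasp; the last joint's range is limited). The gripper opens to 85 mm and grips with 20 to 120 N. Pads are 22 mm wide; open, the fingers measure 114 mm over their backs; the gripper's body (76 mm by 85 mm) begins 54 mm behind the grasp point. The pads swing forward as they close: fully open they stand 13 mm farther back than shut.
Start: joints at [-1.344, 0.053, 1.613, -0, 1.476, -0.119], TCP at [0.212, -0.588, 0.231] pointing down, gripper open.
Joint ranges: [-3.01, 3.01], [-1.01, 2.22], [0.06, 2.58], [-1.02, 4.17], [0.09, 2.62], [-3.14, 3.14]. Speed limits (rad/s): [2.57, 2.57, 3.14, 3.14, 3.14, 3.14].

## Interface

Orientations are given as a unit quaternion [w, x, y, z].
In Python, from plant import * gives the robot as it stands.
- The arm moves only by the tool jog_arm, never from a script. Its argument "targets" is a list of rows, each a list of 3 entries, a list of its own where there are three numbers: the shift along the tool's x, y, z in units of 25 mm (1.0 is 25 mm), then the turn, a rotation vector about the tool's x, y, z in units of 8 degrees (1.0 is 8 degrees), then the opening in per cent of the stroke, from 0 (shut) to 100 (fully open). A call has 1 to 8 rows; each row is the pose to reach, as a shift and turn from the pose commanded when the call began, along the tool's axes at that moment; what a row does not reach only later rows make up. A row lasts 1/8 s, in which the tool goes at most 62.5 mm and 10.7 degrees, less where a joint would pass 70% of its speed; a pose out of reach is approached as far as the arm can. A call with a gripper value outside its range is refused whole. The fingers move at their own pace and stop on an object; the grip force is fixed at half the most. Time passes only in rows, so rows that repeat a pose let the fingers close. It gives the time, the measured TCP pose, the force, the opening and the grip force at its end, in the units of the state.
- state(): the state, without advancing time (a new reading comes with each control period).
- grab_frame(name): name is "scene" or "top" or "wrist"; returns (picture, depth): 384x512x3 uint8, red, green, blue; 384x512 float32, m along the optical axis (not along the pixel's ray), 0 where there is no reading.
- camera_params(name): a dict with "fovy" (degrees; the focal length in pixels is half the picture's height over the tangent of half this angle, whatever the lens; pixels are square), "cx", "cy" (the principal point, pixels), "rvec" (rotation vector, rad) and "tvec" (3), from world to camera coordinates, as OpenCV has them; the wrist camera has in their place "hand_eye" (4x4, takes a point from camera to tool coordinates, whose origin is the TCP and whose axes are the flange's). Camera axes: x right, y down, z forward; pixel columns grow to the right and rows downward; lengths in m; the calibration is good to about 2 mm. A picture is of the moment at which its call begins: read the wrist's pose just before it. camera_params takes no time and is no camera call.
- job_done(): hands the job in; it is judged then, once.
The state is a dict: "time": time; "joint_pos": joint angles; "joint_vel": joint speeds; "joint_efforts": joint torques, N m; "tool_pos": TCP position; "tool_rot": TCP orientation; "contact_force": force on the tool from outside, world axes, zero at the start; "ft_torque": the same for the moment, N m; "gripper_width": opening from 0.0 (shut) to 1.0 (fully open); "grasp_force": force on a finger pad.
Only numpy, scipy, OpenCV 4.12 (cv2) and the standard library are available. Lean on these libraries where they do the work, as an engineer would, in place of code of your own. Each camera call takes 0.05 s, during which the arm holds its last target. There are 200 camera calls.

## Working session

There is one attempt and no reset: what is moved stays moved. The work goes in short steps, Python scripts to look and compute and a tool call to move; the robot and the scene stay as the last step left them, time stands still between calls to the robot, and variables do not carry over. Pictures are saved under pics/ and viewed, at most 10 in all, crops included, and the job is handed in when it is done.

Besides the shell and the picture viewer there is one more tool, called as a command line: name --argument value ..., lists and objects as JSON in quotes. jog_arm: Moves the arm, as the interface text tells. Its arguments: {"type":"object","properties":{"targets":{"type":"array"}},"required":["targets"]}

```bash
mkdir -p pics; cat > h.py <<'E'
from plant import *
import numpy as np, cv2
from scipy.spatial.transform import Rotation as R
def cam(n):
    p=camera_params(n); f=192/np.tan(np.radians(p['fovy'])/2)
    if 'rvec' in p:
        Rm=cv2.Rodrigues(np.array(p['rvec'],float))[0]; t=np.array(p['tvec'],float).ravel()
        T=np.eye(4);T[:3,:3]=Rm.T;T[:3,3]=-Rm.T@t
    else:
        s=state();q=s['tool_rot'];W=np.eye(4);W[:3,:3]=R.from_quat([q[1],q[2],q[3],q[0]]).as_matrix();W[:3,3]=s['tool_pos']
        T=W@np.array(p['hand_eye'])
    return f,p['cx'],p['cy'],T
def atz(c,u,v,z):
    f,cx,cy,T=c; d=T[:3,:3]@np.array([(u-cx)/f,(v-cy)/f,1]); o=T[:3,3]
    return o+d*(z-o[2])/d[2]
def atd(c,u,v,D):
    f,cx,cy,T=c; d=D[int(v),int(u)]; return T[:3,:3]@np.array([(u-cx)/f*d,(v-cy)/f*d,d])+T[:3,3]
def proj(c,P):
    f,cx,cy,T=c; q=T[:3,:3].T@(np.array(P)-T[:3,3]); return q[0]/q[2]*f+cx,q[1]/q[2]*f+cy
def snap(n,fn):
    c=cam(n); im,D=grab_frame(n); cv2.imwrite('pics/'+fn+'.png',im[:,:,::-1]); np.savez('pics/'+fn+'.npz',D=D,f=c[0],cx=c[1],cy=c[2],T=c[3]); return im,D,c
def load(fn):
    z=np.load('pics/'+fn+'.npz'); return z['D'],(float(z['f']),float(z['cx']),float(z['cy']),z['T'])
E
python3 - <<'E'
from h import *
for n in('scene','top'):
    im,D,c=snap(n,n+'0'); print(n,c[0],c[3].round(3).tolist())
    cv2.imwrite('pics/'+n+'0b.png',cv2.resize(im[:,:,::-1],(800,600),interpolation=cv2.INTER_CUBIC))
print(state())
print(camera_params('wrist'))
E
```

```text
scene 455.53875255157755 [[-0.742, 0.557, -0.374, 1.027], [0.671, 0.622, -0.404, 0.48], [0.007, -0.551, -0.835, 1.296], [0.0, 0.0, 0.0, 1.0]]
top 472.8217059613632 [[-0.021, -0.983, 0.181, 0.21], [-1.0, 0.019, -0.013, -0.082], [0.01, -0.181, -0.983, 1.51], [0.0, 0.0, 0.0, 1.0]]
{'time': 0.1, 'joint_pos': array([-1.34399530e+00,  5.32708573e-02,  1.61417214e+00, -4.56308713e-06,
        1.47599553e+00, -1.18983935e-01]), 'joint_vel': array([-6.22105680e-04, -1.59419283e-03, -1.43571964e-03, -3.79370901e-04,
        1.64337730e-03, -1.01009093e-05]), 'joint_efforts': array([ 3.11389640e-04, -3.94899452e+01, -3.71364605e+01, -8.02916747e-05,
        3.88686094e-03, -1.11772377e-05]), 'tool_pos': array([ 0.21171437, -0.58744475,  0.23018912]), 'tool_rot': array([-9.21476041e-04,  9.85090831e-01,  1.72032566e-01, -5.19980152e-05]), 'contact_force': array([-0.20568165, -0.00086464, -0.6939864 ]), 'ft_torque': array([ 0.01527811, -0.06087137,  0.00827366]), 'grasp_force': 0.0, 'gripper_width': 1.0017331725409229}
{'fovy': 70.83135702408482, 'cx': 257.59347061817215, 'cy': 191.08980118111822, 'hand_eye': array([[-4.82874360e-04, -9.47380361e-01, -3.20109697e-01,
         8.22717517e-02],
       [ 9.99999729e-01, -6.35408039e-04,  3.72056422e-04,
         4.48111212e-04],
       [-5.55879223e-04, -3.20109431e-01,  9.47380411e-01,
        -1.42967197e-01],
       [ 0.00000000e+00,  0.00000000e+00,  0.00000000e+00,
         1.00000000e+00]])}
```

View pics/top0b.png

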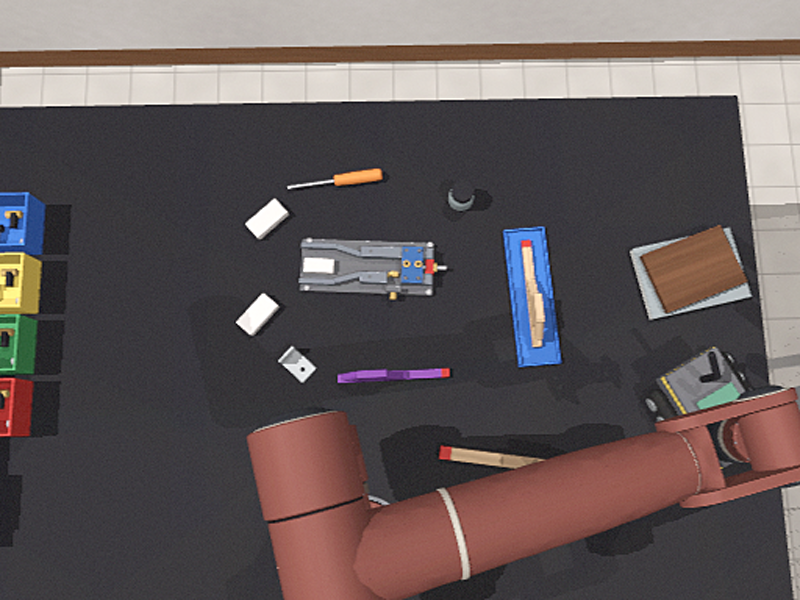

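View pics/scene0b.png

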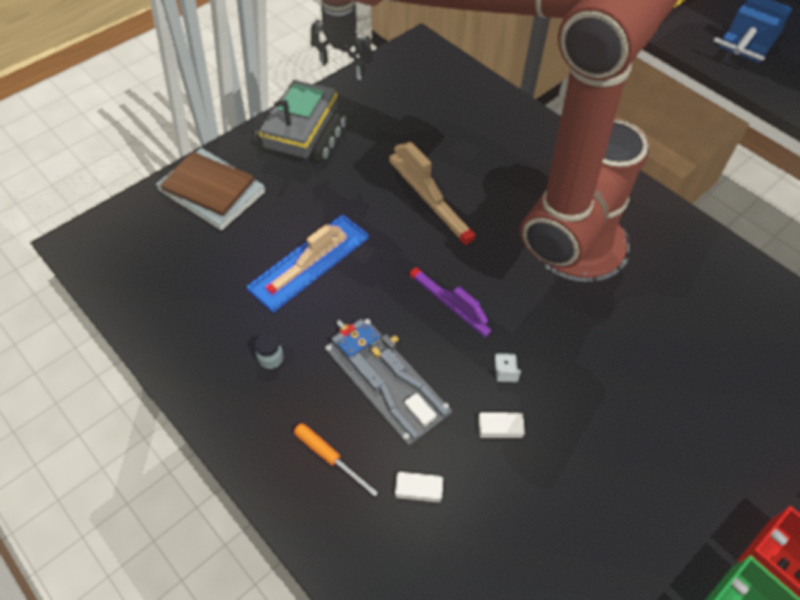

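Candidates for the stick (800x600 top view):
- Small wooden stick in the blue tray, (535,295): chosen.
- Larger wooden stick, (490,457).
- Purple stick, (393,375).

Candidates for the block:
- Small block in the in-feed, (320,266): chosen.
- Bigger blocks at (267,218) and (258,314).

Next is a close crop to check both.

```bash
python3 - <<'E'
import cv2
im=cv2.imread('pics/top0.png')
c=im[135:245,185:370]  # 185x110
cv2.imwrite('pics/c1.png',cv2.resize(c,None,fx=4.3,fy=4.3,interpolation=cv2.INTER_CUBIC))
E
```

```text
(no output)
```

View pics/c1.png

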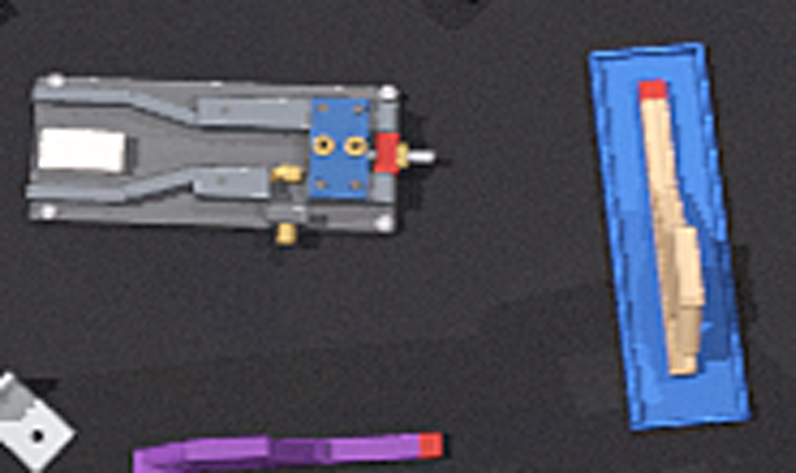

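The crop shows the block in the in-feed at (82,150), a red tip at (652,90) on the wooden stick in the tray, its handle top at about (690,266), and the jig's corner bolts. Next, positions.

```bash
python3 - <<'E'
from h import *
D,c=load('top0')
def P(u,v,z): return atz(c,u/4.3+185-.4,v/4.3+135-.4,z)[:2]
def show(n,l,z):
    p=np.array([P(*a,z) for a in l]); print(n,p.round(4).tolist()); return p
j=show('jig',[(35,77),(400,88),(396,233),(30,220)],.012)
print('jig len',np.linalg.norm(j[1]-j[0]),np.linalg.norm(j[2]-j[3]),'wid',np.linalg.norm(j[3]-j[0]),np.linalg.norm(j[2]-j[1]))
d=(j[1]+j[2]-j[0]-j[3])/2; d/=np.linalg.norm(d); ctr=j.mean(0); o=ctr+d*0.0275
print('jig yaw',np.arctan2(d[1],d[0]),'origin',o,'mouth',o-d*.04,'stopmid',o+d*.076)
print('plate chk',show('bush',[(323,145),(355,145)],.049).mean(0),o+.066*d)
t=show('tray',[(590,50),(703,43),(750,420),(632,430)],.014)
td=(t[0]+t[1]-t[2]-t[3]);print('tray len',np.linalg.norm(td)/2,'w',np.linalg.norm(t[1]-t[0]),'c',t.mean(0),'yaw',np.arctan2(td[1],td[0]))
a=show('tip',[(652,82)],.018)[0]; b=show('tail',[(683,374)],.018)[0]
print('stick len',np.linalg.norm(a-b),'yaw',np.arctan2(*(a-b)[::-1]))
h=show('handle',[(678,228),(697,228),(703,303),(682,303)],.076); print('hc',h.mean(0),np.linalg.norm(h[0]-h[3]), 'origin by blade',a+(b-a)*155/225)
k=show('block',[(41,128),(126,131),(124,172),(37,167)],.028);print(k.mean(0),np.linalg.norm(k[1]-k[0]),np.linalg.norm(k[3]-k[0]),np.arctan2(*(k[1]-k[0])[::-1]))
E
```

```text
jig [[0.6398, 0.1114], [0.6261, -0.1664], [0.5134, -0.1603], [0.5285, 0.1146]]
jig len 0.278166781276231 0.2753305771913003 wid 0.11126144058344889 0.11283685352970167
jig yaw -1.6228219938316357 origin [ 0.57552823 -0.0526472 ] mouth [ 0.57760832 -0.01270132] stopmid [ 0.57157606 -0.12854437]
bush [[0.5733, -0.1062], [0.5729, -0.1299]]
plate chk [ 0.57308165 -0.11803928] [ 0.57209609 -0.1185579 ]
tray [[0.653, -0.3125], [0.657, -0.3993], [0.367, -0.4183], [0.3613, -0.3305]]
tray len 0.2913789681120566 w 0.08694942024236035 c [ 0.509567   -0.36514334] yaw 0.06341425550961466
tip [[0.6257, -0.3579]]
tail [[0.4017, -0.3697]]
stick len 0.2242855342377948 yaw 0.0522974330463716
handle [[0.5003, -0.3605], [0.5001, -0.3742], [0.4452, -0.3756], [0.4455, -0.3605]]
hc [ 0.47277693 -0.36770201] 0.054857189410542205 origin by blade [ 0.47140067 -0.36602034]
block [[0.5955, 0.1046], [0.592, 0.041], [0.5605, 0.0426], [0.5655, 0.1075]]
[0.57837985 0.07392046] 0.06376875325800384 0.030112373460133863 -1.625353551615945
```

```bash
cat >> h.py <<'E'
def toolR():
    q=state()['tool_rot']; return R.from_quat([q[1],q[2],q[3],q[0]])
def rel(p,yaw):
    "shift & turn units to reach TCP p, tool down with tool x at yaw"
    r=toolR(); s=state(); sh=r.inv().apply(np.array(p)-s['tool_pos'])/.025
    G=R.from_matrix(np.array([[np.cos(yaw),np.sin(yaw),0],[np.sin(yaw),-np.cos(yaw),0],[0,0,-1]]).T) if 0 else R.from_euler('z',yaw)*R.from_euler('x',np.pi)
    rv=(r.inv()*G).as_rotvec()/np.radians(8)
    print('shift',sh.round(3),'turn',rv.round(3),'len',np.linalg.norm(sh)*.4,'tool',s['tool_pos'].round(4),'F',s['contact_force'].round(2),'t',s['time'],'q',s['joint_pos'].round(2))
E
python3 -c "
from h import *
rel([.4714,-.366,.17],.052-np.pi)"
```

```text
shift [12.774 -4.808  2.419] turn [-1.0000e-03 -1.9000e-02 -2.0396e+01] len 5.5448052930082525 tool [ 0.2117 -0.5874  0.2302] F [-0.21 -0.   -0.69] t 0.1 q [-1.34  0.05  1.61 -0.    1.48 -0.12]
```

jog_arm --targets '[[[12.8,-4.8,2.4],[0,0,-10],100],[[12.8,-4.8,2.4],[0,0,-10],100],[[12.8,-4.8,2.4],[0,0,-10],100],[[12.8,-4.8,2.4],[0,0,-10],100],[[12.8,-4.8,2.4],[0,0,-10],100],[[12.8,-4.8,2.4],[0,0,-10],100],[[12.8,-4.8,2.4],[0,0,-10],100],[[12.8,-4.8,2.4],[0,0,-10],100]]'

```text
time: 1.1
tool_pos: [0.4724, -0.3656, 0.1704]
tool_rot: [-0.001, 0.642, 0.767, 0.0]
contact_force: [-0.2, -0.6, -0.0]
gripper_width: 0.999
grasp_force: 0.0
```

jog_arm --targets '[[[0,0,0],[0,0,-10.4],100],[[0,0,0],[0,0,-10.4],100],[[0,0,0],[0,0,-10.4],100],[[0,0,0],[0,0,-10.4],100],[[0,0,0],[0,0,-10.4],100],[[0,0,0],[0,0,-10.4],100],[[0,0,0],[0,0,-10.4],100],[[0,0,0],[0,0,-10.4],100]]'

```text
time: 2.1
tool_pos: [0.4719, -0.3663, 0.1706]
tool_rot: [-0.0, -0.029, 1.0, 0.0]
contact_force: [-0.7, 1.0, 0.5]
gripper_width: 1.001
grasp_force: 0.0
```

```bash
python3 -c "
from h import *
rel([.4714,-.366,.17],.052-np.pi)
snap('wrist','w1')"
```

```text
shift [0.021 0.014 0.026] turn [ 0.006 -0.006  0.039] len 0.014242379109333313 tool [ 0.4719 -0.3663  0.1706] F [-0.72  1.02  0.49] t 2.1 q [-0.78  0.03  1.74  0.    1.37 -2.41]
```

View pics/w1.png

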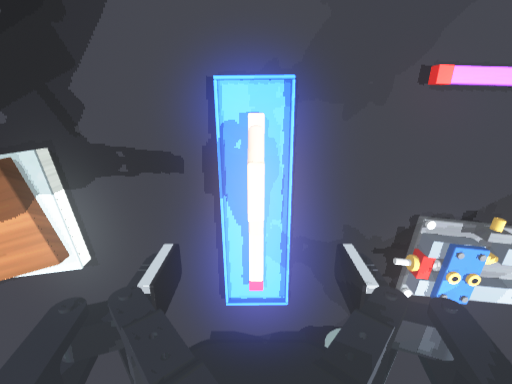

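The wrist view has the tray centred, with the stick running from its tail (257,113) to its red tip (256,287). I'll refine the stick's pose from this.

```bash
python3 - <<'E'
from h import *
D,c=load('w1'); im=cv2.imread('pics/w1.png')
vv,uu=np.mgrid[0:384,0:512]; f,cx,cy,T=c
P=np.stack([(uu-cx)/f*D,(vv-cy)/f*D,D],-1)@T[:3,:3].T+T[:3,3]
roi=(uu>225)&(uu<290)&(vv>90)&(vv<300)&(D>0)
h=roi&(P[...,2]>.068)&(P[...,2]<.085); p=P[h]; print('handle',h.sum(),p.min(0),p.max(0),np.median(p,0))
b=roi&(P[...,2]>.012)&(P[...,2]<.026)&(im.min(-1)>110); p=P[b]; print('blade',b.sum(),p.min(0),p.max(0))
r=roi&(im[...,2]>150)&(im[...,1]<90)&(im[...,0]<130); p=P[r]; print('red',r.sum(),p.mean(0),p.max(0))
for x in np.arange(.44,.51,.01):
    q=P[h]; q=q[abs(q[:,0]-x)<.005]; print(x.round(2),len(q) and (q[:,1].min().round(4),q[:,1].max().round(4)))
print('tip',atz(c,256,291,.011),'tail',atz(c,257,113,.018))
E
```

```text
handle 1113 [ 0.43575766 -0.37825151  0.06805002] [ 0.5024648  -0.36003827  0.07859523] [ 0.46766742 -0.36955648  0.07621805]
blade 1318 [ 0.40291861 -0.400758    0.01203309] [ 0.64584365 -0.31726183  0.02080405]<stdin>:8: RuntimeWarning: Mean of empty slice.
  ret = um.true_divide(
Traceback (most recent call last):
ValueError: zero-size array to reduction operation maximum which has no identity
```

jog_arm --targets '[[[0.07,-0.09,2],[0,0,0],100],[[0.07,-0.09,4],[0,0,0],100],[[0.07,-0.09,5.3],[0,0,0],100],[[0.07,-0.09,5.3],[0,0,0],60],[[0.07,-0.09,5.3],[0,0,0],0],[[0.07,-0.09,5.3],[0,0,0],0],[[0.07,-0.09,5.3],[0,0,0],0],[[0.07,-0.09,5.3],[0,0,0],0]]'

```text
time: 3.15
tool_pos: [0.4715, -0.3698, 0.0407]
tool_rot: [0.001, -0.026, 1.0, -0.001]
contact_force: [-0.7, 0.5, 5.1]
gripper_width: 0.179
grasp_force: 60.7
```

jog_arm --targets '[[[0,0,0],[0,0,0],0],[[0,0,0],[0,0,0],0],[[0,0,0],[0,0,0],0],[[0,0,0],[0,0,0],0]]'

```text
time: 3.65
tool_pos: [0.4715, -0.3698, 0.0407]
tool_rot: [0.001, -0.026, 1.0, -0.001]
contact_force: [-0.4, 0.4, 6.6]
gripper_width: 0.178
grasp_force: 60.9
```

jog_arm --targets '[[[0,0,-1],[0,0,0],0],[[0,0,-2],[0,0,0],0],[[0,0,-4],[0,0,0],0],[[0,0,-4.4],[0,0,0],0],[[0,0,-4.4],[0,0,0],0]]'

```text
time: 4.28
tool_pos: [0.4707, -0.3691, 0.1491]
tool_rot: [0.0, -0.026, 1.0, -0.0]
contact_force: [-0.6, 0.5, -0.5]
gripper_width: 0.178
grasp_force: 60.1
```

```bash
python3 - <<'E'
from h import *
snap('wrist','w2')
D,c=load('top0')
for n,u,v in(('b1',267,218),('b2',258,314),('jar',460,197)): print(n,atz(c,u*.64,v*.64,.03))
rel([.5927,.277,.155],-1.623+np.pi)
E
```

```text
b1 [0.67957978 0.18022089 0.03      ]
b2 [0.47701563 0.19582267 0.03      ]
jar [ 0.71828325 -0.22316008  0.03      ]
shift [-6.257 25.523 -0.275] turn [-0.    -0.016 12.001] len 10.51198947968022 tool [ 0.47   -0.3684  0.1474] F [ 0.2   0.9  -1.49] t 4.325 q [-0.79  0.05  1.75 -0.    1.33 -2.41]
```

View pics/w2.png

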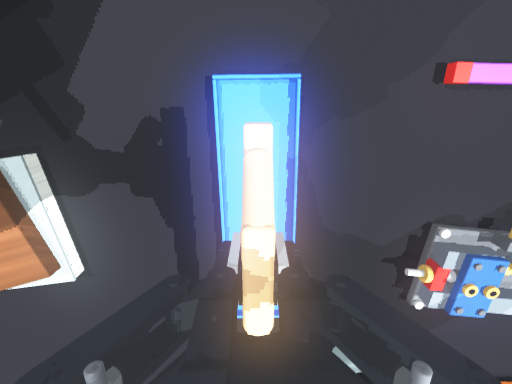

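The stick hangs in the grip, tail at (258,125), handle from (258,228) down to (258,333); the tip is hidden by the gripper. I'll get the pose in the tool frame from depth.

```bash
python3 - <<'E'
from h import *
D,c=load('w2'); H=np.array(camera_params('wrist')['hand_eye'])
f,cx,cy,_=c; vv,uu=np.mgrid[0:384,0:512]
P=np.stack([(uu-cx)/f*D,(vv-cy)/f*D,D],-1)@H[:3,:3].T+H[:3,3]
for v in list(range(120,235,8))+list(range(235,340,10)):
    row=P[v,235:285]; m=(abs(row[:,2]-np.median(P[v,254:262,2]))<.006)
    q=row[m]; print(v,np.median(q,0).round(4),q[:,1].min().round(4),q[:,1].max().round(4))
E
```

```text
120 [0.0627 0.0008 0.1444] -0.0239 0.0267
128 [ 0.0664 -0.      0.0223] -0.0087 0.0081
136 [ 0.0617 -0.0006  0.022 ] -0.0095 0.0082
144 [ 0.0569 -0.0006  0.0222] -0.0096 0.0083
152 [ 0.0573 -0.0009 -0.0064] -0.0066 0.0048
160 [ 0.0538 -0.0009 -0.0094] -0.0082 0.0064
168 [ 0.0503 -0.0004 -0.012 ] -0.0075 0.0069
176 [ 0.0471 -0.0006 -0.0154] -0.0079 0.0068
184 [ 0.044  -0.0008 -0.0186] -0.0084 0.0066
192 [ 0.0408 -0.0004 -0.0212] -0.0077 0.0071
200 [ 0.0378 -0.0006 -0.0239] -0.0082 0.007
208 [ 0.0348 -0.0006 -0.0266] -0.0081 0.0069
216 [ 0.032  -0.0006 -0.0294] -0.008 0.0068
224 [ 0.029  -0.0008 -0.0315] -0.0084 0.0067
232 [ 0.0268 -0.0006 -0.0352] -0.0086 0.0073
235 [ 0.0256 -0.0008 -0.0357] -0.0085 0.0069
245 [ 0.0206 -0.0006 -0.0358] -0.0082 0.0069
255 [ 0.0153 -0.0004 -0.0356] -0.0083 0.0121
265 [ 0.0104  0.0003 -0.0361] -0.0109 0.0115
275 [ 0.0048 -0.0008 -0.0359] -0.0106 0.0091
285 [-0.0007 -0.0006 -0.036 ] -0.0098 0.0086
295 [-0.0066 -0.0006 -0.0358] -0.0098 0.0086
305 [-0.0127 -0.0009 -0.0356] -0.0101 0.0087
315 [-0.0188 -0.0006 -0.0356] -0.0085 0.0072
325 [-0.0255 -0.0004 -0.0352] -0.0081 0.0074
335 [-0.0933 -0.0007  0.0224] -0.0043 0.0028
```

jog_arm --targets '[[[-0.6,2,0],[0,0,0.8],0],[[-1,4,0],[0,0,2],0],[[-1.5,6,0],[0,0,3.2],0],[[-2,8,0],[0,0,4.4],0],[[-2.5,10,0],[0,0,5.6],0],[[-3,12,0],[0,0,6.8],0],[[-3.5,14,0],[0,0,8],0],[[-4,16,0],[0,0,9],0]]'

```text
time: 5.32
tool_pos: [0.5479, 0.0375, 0.1459]
tool_rot: [-0.002, 0.568, 0.823, -0.001]
contact_force: [1.3, -0.6, -1.2]
gripper_width: 0.181
grasp_force: 60.1
```

```bash
python3 - <<'E'
from h import *
rel([.5928,.279,.14],-1.623+np.pi)
E
```

```text
shift [8.397 5.099 0.231] turn [-0.031 -0.007  2.966] len 3.9307726576405937 tool [0.5479 0.0375 0.1459] F [ 1.28 -0.63 -1.18] t 5.325 q [-0.07 -0.06  1.87  0.    1.33 -0.43]
```

jog_arm --targets '[[[2,1.2,0],[0,0,1],0],[[4,2.4,0],[0,0,2],0],[[6,3.6,0.1],[0,0,3],0],[[8,4.9,0.2],[0,0,3],0],[[8.4,5.1,0.2],[0,0,3],0],[[8.4,5.1,0.2],[0,0,3],0],[[8.4,5.1,0.2],[0,0,3],0],[[8.4,5.1,0.2],[0,0,3],0]]'

```text
time: 6.32
tool_pos: [0.5932, 0.276, 0.1437]
tool_rot: [0.0, 0.726, 0.688, -0.0]
contact_force: [1.1, -0.4, -0.5]
gripper_width: 0.18
grasp_force: 60.1
```

```bash
python3 - <<'E'
from h import *
rel([.5928,.279,.0497],-1.623+np.pi)
im,D,c=snap('top','top1')
cv2.imwrite('pics/c2.png',cv2.resize(im[110:240,110:300,::-1],None,fx=4.2,fy=4.2,interpolation=cv2.INTER_CUBIC))
E
```

```text
shift [ 0.119 -0.019  3.759] turn [-0.002  0.002 -0.013] len 1.5044947719459345 tool [0.5932 0.276  0.1437] F [ 1.1  -0.38 -0.51] t 6.325 q [ 0.32  0.19  1.62 -0.    1.34  0.38]
```

View pics/c2.png

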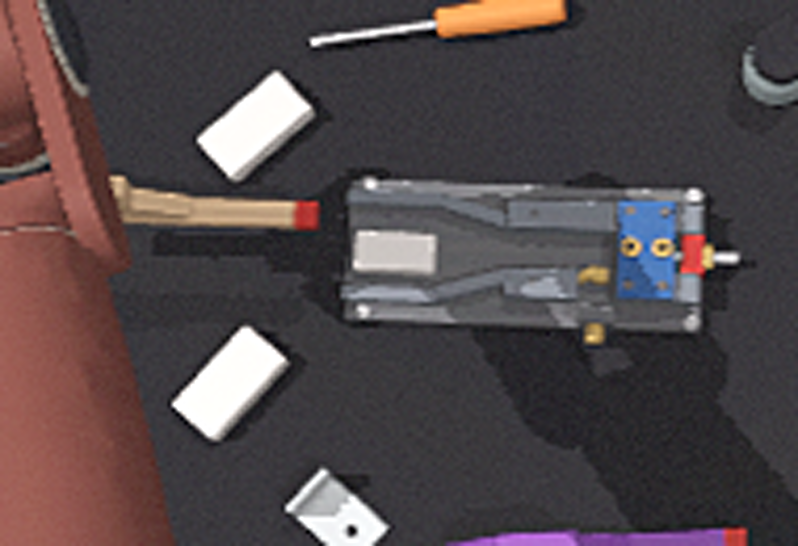

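The stick's tip is in the air at (318,215), behind the in-feed; the block sits at (395,252) and the jig bolts at (370,184), (694,196), (692,323) and (362,312).

```bash
python3 - <<'E'
from h import *
D,c=load('top1')
def P(u,v,z): return atz(c,u/4.2+110-.4,v/4.2+110-.4,z)[:2]
tip=P(318,215.5,.115); b=np.array([P(u,v,.014) for u,v in((370,184),(694,196),(692,323),(362,312))])
d=(b[1]+b[2]-b[0]-b[3]);d/=np.linalg.norm(d); print('bolts',b.round(4).tolist(),'ctr',b.mean(0),'yaw',np.arctan2(d[1],d[0]))
o=b.mean(0)+d*.0275; o0=np.array([.5755,-.0526]); print('o',o); y=np.array([-d[1],d[0]])
s=state(); r=toolR(); print('tip seen',tip,'tip by fk',(r.apply([-.157,-.0006,.0292])+s['tool_pos']))
ch=(P(508,202,.034)+P(505,297,.034))/2; print('rail outer mid at',(ch-o)@d,(ch-o)@y)
k=np.array([P(*a,.028) for a in((355,230),(437,234),(434,275),(353,271))]);print('blk c',(k.mean(0)-o)@d,(k.mean(0)-o)@y,'yaw',np.arctan2(*((k[1]+k[2]-k[0]-k[3]))[::-1]), 'rear',((k[0]+k[3])/2-o)@d)
print('tip in jig',(tip-o)@d,(tip-o)@y)
E
```

```text
bolts [[0.6358, 0.0949], [0.6216, -0.1571], [0.5207, -0.1529], [0.5341, 0.1008]] ctr [ 0.57805891 -0.0285596 ] yaw -1.6252766515987669
o [ 0.57656145 -0.0560188 ]
tip seen [0.58419121 0.12049885] tip by fk [0.58421169 0.11945944 0.11469979]
rail outer mid at -0.04424719099163504 -0.0023062557980337507
blk c -0.13004470902146212 -0.0064286296456530076 yaw -1.6395249965181025 rear -0.16130693883860334
tip in jig -0.1766712143795578 -0.0019935338195506244
```

jog_arm --targets '[[[0,0.04,1.5],[0,0,0],0],[[0,0.04,3],[0,0,0],0],[[0,0.04,3.5],[0,0,0],0],[[0,0.04,3.65],[0,0,0],0],[[0,0.04,3.65],[0,0,0],0],[[0,0.04,3.65],[0,0,0],0],[[0,0.04,3.65],[0,0,0],0],[[0,0.04,3.65],[0,0,0],0]]'

```text
time: 7.38
tool_pos: [0.5945, 0.2776, 0.0532]
tool_rot: [0.0, 0.725, 0.688, 0.0]
contact_force: [0.6, 0.1, -0.8]
gripper_width: 0.177
grasp_force: 60.1
```

```bash
python3 - <<'E'
from h import *
rel([.594,.279,.0497],-1.623+np.pi)
E
```

```text
shift [ 0.055 -0.021  0.139] turn [ 0.006 -0.003  0.001] len 0.0602996692718788 tool [0.5945 0.2776 0.0532] F [ 0.64  0.06 -0.77] t 7.375 q [0.32 0.29 1.66 0.   1.19 0.38]
```

jog_arm --targets '[[[-0.1,0,0.12],[0,0,0],0],[[-0.3,0,0.12],[0,0,0],0],[[-0.6,0,0.12],[0,0,0],0],[[-0.9,0,0.12],[0,0,0],0],[[-1.2,0,0.12],[0,0,0],0],[[-1.5,0,0.12],[0,0,0],0],[[-1.8,0,0.12],[0,0,0],0],[[-2.1,0,0.12],[0,0,0],0]]'

```text
time: 8.38
tool_pos: [0.5914, 0.2245, 0.0496]
tool_rot: [0.0, 0.725, 0.688, 0.0]
contact_force: [-0.3, 1.0, -1.5]
gripper_width: 0.182
grasp_force: 60.1
```

```bash
python3 - <<'E'
from h import *
o=np.array([.5763,-.053]);a=-1.624;d=np.array([np.cos(a),np.sin(a)])
t=toolR().apply([-.157,-.0006,.036])+state()['tool_pos'];print('tip jig',(t[:2]-o)@d,(t[:2]-o)@[-d[1],d[0]],'sole',t[2]); rel([.594,.279,.0497],-1.624+np.pi)
im,D,c=snap('top','top2')
cv2.imwrite('pics/c3.png',cv2.resize(im[130:220,140:300,::-1],None,fx=4.9,fy=4.9,interpolation=cv2.INTER_CUBIC))
E
```

```text
tip jig -0.12089921409117907 -8.553352439309836e-05 sole 0.013596875082470712
shift [ 2.183 -0.011 -0.004] turn [ 0.001 -0.     0.007] len 0.8731698265196551 tool [0.5914 0.2245 0.0496] F [-0.27  0.96 -1.49] t 8.375 q [ 0.25  0.24  1.72 -0.    1.18  0.3 ]
```

View pics/c3.png

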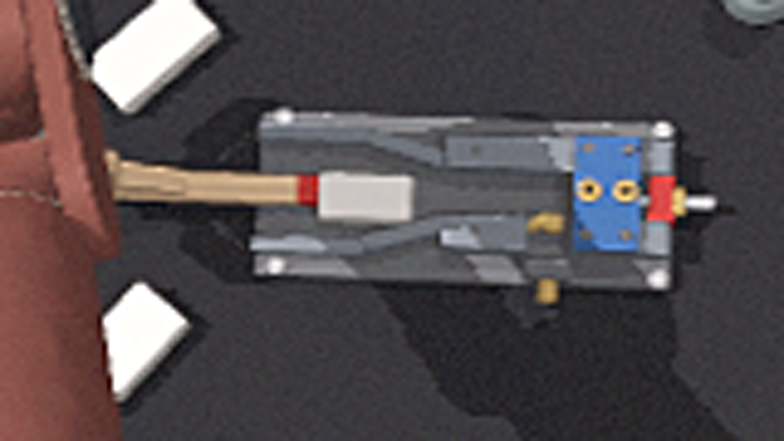

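The red tip at (308,190) is flat behind the block at (365,196). Feeding on.

jog_arm --targets '[[[-0.25,0,0],[0,0,0],0],[[-0.5,0,0],[0,0,0],0],[[-0.75,0,0],[0,0,0],0],[[-1,0,0],[0,0,0],0],[[-1.25,0,0],[0,0,0],0],[[-1.5,0,0],[0,0,0],0],[[-1.75,0,0],[0,0,0],0],[[-2,0,0],[0,0,0],0]]'

```text
time: 9.43
tool_pos: [0.5888, 0.1747, 0.0496]
tool_rot: [0.0, 0.725, 0.688, 0.0]
contact_force: [0.1, -0.5, -1.3]
gripper_width: 0.178
grasp_force: 60.1
```

```bash
cat >> h.py <<'E'
def tip():
    o=np.array([.5763,-.053]);a=-1.624;d=np.array([np.cos(a),np.sin(a)]);s=state()
    t=toolR().apply([-.157,-.0006,.036])+s['tool_pos'];print('tip jig',(t[:2]-o)@d,(t[:2]-o)@[-d[1],d[0]],'sole',t[2],'F',s['contact_force'].round(2),'along',s['contact_force'][:2]@d)
E
python3 -c "
from h import *
tip(); im,D,c=snap('top','top3')
cv2.imwrite('pics/c4.png',cv2.resize(im[130:220,140:300,::-1],None,fx=4.9,fy=4.9,interpolation=cv2.INTER_CUBIC))
"
```

```text
tip jig -0.07102389627746634 -5.777486398302119e-05 sole 0.013578687863954844 F [ 0.14 -0.5  -1.34] along 0.4885733318579512
```

View pics/c4.png

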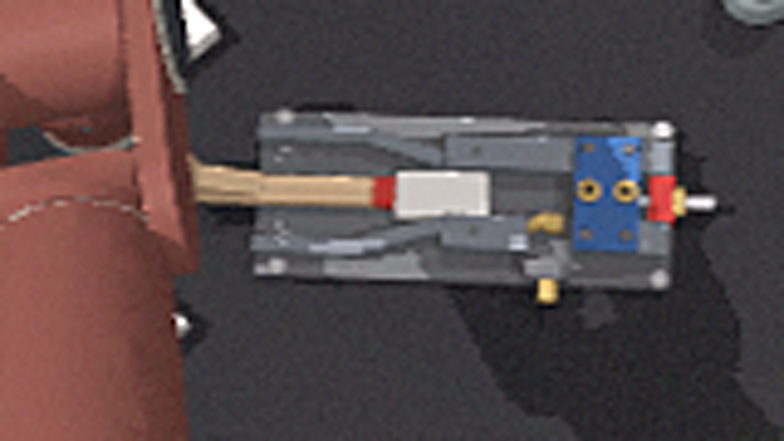

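The block has entered the channel at (445,193), straight. Feeding on through the pad.

jog_arm --targets '[[[-0.25,0,0],[0,0,0],0],[[-0.5,0,0],[0,0,0],0],[[-0.75,0,0],[0,0,0],0],[[-1,0,0],[0,0,0],0],[[-1.2,0,0],[0,0,0],0],[[-1.4,0,0],[0,0,0],0],[[-1.6,0,0],[0,0,0],0],[[-1.8,0,0],[0,0,0],0]]'

```text
time: 10.48
tool_pos: [0.587, 0.1311, 0.0501]
tool_rot: [-0.0, 0.725, 0.689, 0.001]
contact_force: [2.2, 3.6, -1.0]
gripper_width: 0.177
grasp_force: 60.1
```

jog_arm --targets '[[[-0.1,0,0],[0,0,0],0],[[-0.2,0,0],[0,0,0],0],[[-0.3,0,0],[0,0,0],0],[[-0.4,0,0],[0,0,0],0]]'

```text
time: 10.98
tool_pos: [0.586, 0.12, 0.0496]
tool_rot: [0.0, 0.725, 0.688, 0.0]
contact_force: [1.6, 3.4, -0.3]
gripper_width: 0.18
grasp_force: 60.1
```

```bash
python3 -c "
from h import *
tip()"
```

```text
tip jig -0.016308373506881583 9.273960838246253e-05 sole 0.013566758314702762 F [ 1.59  3.4  -0.32] along -3.4781816508025063
```

jog_arm --targets '[[[-0.1,0,0],[0,0,0],0],[[-0.2,0,0],[0,0,0],0],[[-0.3,0,0],[0,0,0],0],[[-0.4,0,0],[0,0,0],0],[[-0.5,0,0],[0,0,0],0],[[-0.6,0,0],[0,0,0],0],[[-0.7,0,0],[0,0,0],0],[[-0.8,0,0],[0,0,0],0]]'

```text
time: 11.98
tool_pos: [0.5848, 0.1, 0.0495]
tool_rot: [-0.0, 0.725, 0.688, -0.0]
contact_force: [1.3, 3.3, -0.7]
gripper_width: 0.177
grasp_force: 60.1
```

jog_arm --targets '[[[-0.03,0,0],[0,0,0],0],[[-0.06,0,0],[0,0,0],0],[[-0.08,0,0],[0,0,0],0],[[-0.08,0,0],[0,0,0],0]]'

```text
time: 12.48
tool_pos: [0.5847, 0.0982, 0.0495]
tool_rot: [-0.0, 0.725, 0.688, -0.0]
contact_force: [1.2, 2.9, -0.8]
gripper_width: 0.181
grasp_force: 60.1
```

jog_arm --targets '[[[-0.03,0,0],[0,0,0],0],[[-0.06,0,0],[0,0,0],0],[[-0.08,0,0],[0,0,0],0],[[-0.08,0,0],[0,0,0],0]]'

```text
time: 12.98
tool_pos: [0.5846, 0.0961, 0.0495]
tool_rot: [0.0, 0.725, 0.688, -0.0]
contact_force: [1.3, 3.9, -0.9]
gripper_width: 0.179
grasp_force: 60.1
```

jog_arm --targets '[[[-0.02,0,0],[0,0,0],0],[[-0.04,0,0],[0,0,0],0],[[-0.06,0,0],[0,0,0],0],[[-0.06,0,0],[0,0,0],0]]'

```text
time: 13.48
tool_pos: [0.5846, 0.0946, 0.0496]
tool_rot: [0.0, 0.725, 0.688, -0.0]
contact_force: [1.0, 4.8, -1.1]
gripper_width: 0.18
grasp_force: 60.1
```

jog_arm --targets '[[[-0.02,0,0],[0,0,0],0],[[-0.04,0,0],[0,0,0],0],[[-0.04,0,0],[0,0,0],0]]'

```text
time: 13.85
tool_pos: [0.5845, 0.0936, 0.0495]
tool_rot: [0.0, 0.725, 0.688, -0.0]
contact_force: [1.7, 2.8, -0.9]
gripper_width: 0.18
grasp_force: 60.1
```

jog_arm --targets '[[[-0.02,0,0],[0,0,0],0],[[-0.04,0,0],[0,0,0],0],[[-0.04,0,0],[0,0,0],0]]'

```text
time: 14.22
tool_pos: [0.5845, 0.0926, 0.0496]
tool_rot: [0.0, 0.725, 0.688, -0.0]
contact_force: [1.9, 4.4, -0.6]
gripper_width: 0.177
grasp_force: 60.1
```

jog_arm --targets '[[[-0.02,0,0],[0,0,0],0],[[-0.04,0,0],[0,0,0],0],[[-0.06,0,0],[0,0,0],0],[[-0.06,0,0],[0,0,0],0]]'

```text
time: 14.72
tool_pos: [0.5844, 0.0911, 0.0495]
tool_rot: [0.0, 0.725, 0.688, -0.0]
contact_force: [1.4, 3.8, 0.4]
gripper_width: 0.181
grasp_force: 60.1
```

jog_arm --targets '[[[-0.02,0,0],[0,0,0],0],[[-0.04,0,0],[0,0,0],0],[[-0.04,0,0],[0,0,0],0]]'

```text
time: 15.1
tool_pos: [0.5844, 0.0901, 0.0495]
tool_rot: [0.0, 0.725, 0.688, -0.0]
contact_force: [1.1, 4.4, -0.9]
gripper_width: 0.176
grasp_force: 60.1
```

jog_arm --targets '[[[-0.02,0,0],[0,0,0],0],[[-0.04,0,0],[0,0,0],0],[[-0.06,0,0],[0,0,0],0],[[-0.06,0,0],[0,0,0],0]]'

```text
time: 15.6
tool_pos: [0.5843, 0.0886, 0.0495]
tool_rot: [0.0, 0.725, 0.688, -0.0]
contact_force: [1.5, 3.4, -0.9]
gripper_width: 0.18
grasp_force: 60.1
```

jog_arm --targets '[[[-0.02,0,0],[0,0,0],0],[[-0.04,0,0],[0,0,0],0],[[-0.04,0,0],[0,0,0],0]]'

```text
time: 15.98
tool_pos: [0.5843, 0.0876, 0.0496]
tool_rot: [0.0, 0.725, 0.688, -0.0]
contact_force: [1.9, 4.5, -1.2]
gripper_width: 0.18
grasp_force: 60.1
```

jog_arm --targets '[[[-0.02,0,0],[0,0,0],0],[[-0.04,0,0],[0,0,0],0],[[-0.06,0,0],[0,0,0],0],[[-0.06,0,0],[0,0,0],0]]'

```text
time: 16.48
tool_pos: [0.5842, 0.0861, 0.0495]
tool_rot: [0.0, 0.725, 0.688, -0.0]
contact_force: [0.6, 3.7, -0.8]
gripper_width: 0.178
grasp_force: 60.1
```

jog_arm --targets '[[[-0.02,0,0],[0,0,0],0],[[-0.04,0,0],[0,0,0],0],[[-0.04,0,0],[0,0,0],0]]'

```text
time: 16.85
tool_pos: [0.5841, 0.0851, 0.0495]
tool_rot: [0.0, 0.725, 0.688, -0.0]
contact_force: [0.7, 3.8, -0.7]
gripper_width: 0.181
grasp_force: 60.1
```

jog_arm --targets '[[[-0.02,0,0],[0,0,0],0],[[-0.04,0,0],[0,0,0],0],[[-0.06,0,0],[0,0,0],0],[[-0.06,0,0],[0,0,0],0]]'

```text
time: 17.35
tool_pos: [0.584, 0.0836, 0.0495]
tool_rot: [0.0, 0.725, 0.688, -0.0]
contact_force: [2.0, 3.7, -1.0]
gripper_width: 0.183
grasp_force: 60.1
```

jog_arm --targets '[[[-0.02,0,0],[0,0,0],0],[[-0.04,0,0],[0,0,0],0],[[-0.04,0,0],[0,0,0],0]]'

```text
time: 17.73
tool_pos: [0.584, 0.0826, 0.0496]
tool_rot: [0.0, 0.725, 0.688, -0.0]
contact_force: [0.5, 3.4, -0.5]
gripper_width: 0.175
grasp_force: 60.1
```

jog_arm --targets '[[[-0.02,0,0],[0,0,0],0],[[-0.04,0,0],[0,0,0],0],[[-0.06,0,0],[0,0,0],0],[[-0.06,0,0],[0,0,0],0]]'

```text
time: 18.23
tool_pos: [0.5839, 0.0811, 0.0495]
tool_rot: [0.0, 0.725, 0.688, -0.0]
contact_force: [0.5, 3.6, -1.7]
gripper_width: 0.178
grasp_force: 60.1
```

jog_arm --targets '[[[-0.02,0,0],[0,0,0],0],[[-0.04,0,0],[0,0,0],0],[[-0.04,0,0],[0,0,0],0]]'

```text
time: 18.6
tool_pos: [0.5839, 0.0806, 0.0497]
tool_rot: [-0.0, 0.725, 0.688, 0.0]
contact_force: [1.1, 5.0, -0.8]
gripper_width: 0.178
grasp_force: 60.1
```

jog_arm --targets '[[[-0.02,0,0],[0,0,0],0],[[-0.02,0,0],[0,0,0],0]]'

```text
time: 18.85
tool_pos: [0.584, 0.0806, 0.0499]
tool_rot: [-0.001, 0.725, 0.688, 0.001]
contact_force: [1.3, 6.6, 0.5]
gripper_width: 0.182
grasp_force: 60.2
```

jog_arm --targets '[[[-0.02,0,0],[0,0,0],0],[[-0.02,0,0],[0,0,0],0]]'

```text
time: 19.1
tool_pos: [0.5841, 0.0805, 0.05]
tool_rot: [-0.001, 0.725, 0.688, 0.001]
contact_force: [2.0, 8.7, 0.1]
gripper_width: 0.175
grasp_force: 60.3
```

Contact: the tool has stopped and the force is rising. One more small step, then hold.

jog_arm --targets '[[[-0.02,0,0],[0,0,0],0],[[-0.02,0,0],[0,0,0],0]]'

```text
time: 19.35
tool_pos: [0.5841, 0.0804, 0.0502]
tool_rot: [-0.001, 0.725, 0.688, 0.002]
contact_force: [0.9, 9.4, 1.4]
gripper_width: 0.175
grasp_force: 60.3
```

jog_arm --targets '[[[0,0,0],[0,0,0],0],[[0,0,0],[0,0,0],0],[[0,0,0],[0,0,0],0],[[0,0,0],[0,0,0],0],[[0,0,0],[0,0,0],0],[[0,0,0],[0,0,0],0],[[0,0,0],[0,0,0],0],[[0,0,0],[0,0,0],0]]'

```text
time: 20.35
tool_pos: [0.5841, 0.0804, 0.0501]
tool_rot: [-0.001, 0.725, 0.688, 0.002]
contact_force: [1.3, 9.3, 1.1]
gripper_width: 0.177
grasp_force: 60.3
```

```bash
python3 -c "
from h import *
tip(); im,D,c=snap('scene','sc2')
cv2.imwrite('pics/c5.png',cv2.resize(im[180:300,180:320,::-1],None,fx=4.9,fy=4.9,interpolation=cv2.INTER_CUBIC))
tip()
rel([.584,.0805,.0495],-1.624+np.pi)"
```

```text
tip jig 0.023211019212193786 0.00022853489239295675 sole 0.013582972299194175 F [1.29 9.34 1.05] along -9.394601890879686
tip jig 0.023189745745760718 0.00023441850292308175 sole 0.01360348995315487 F [0.1  9.51 1.78] along -9.504729246708123
shift [ 0.001 -0.004  0.026] turn [ 0.005 -0.025  0.005] len 0.010627194783768711 tool [0.5841 0.0805 0.0502] F [0.1  9.51 1.78] t 20.4 q [0.01 0.15 1.83 0.   1.16 0.06]
```

View pics/c5.png

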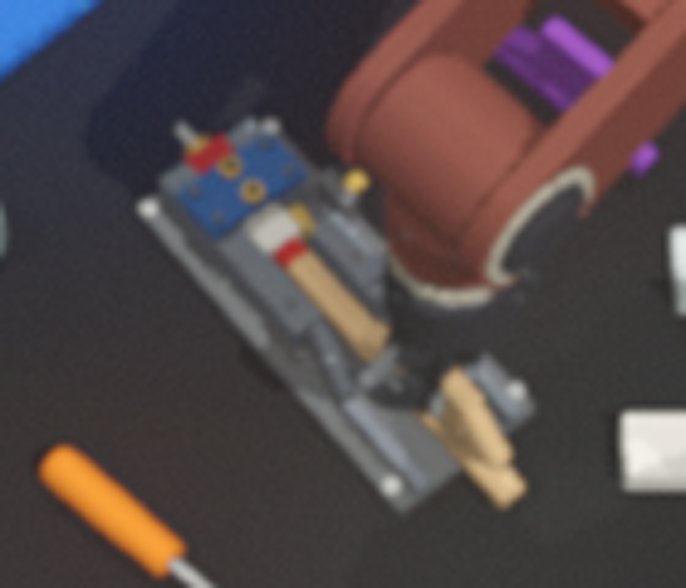

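The block is under the plate, with the tip at (290,250) pressing it at about 9.5 N. Drawing back now.

jog_arm --targets '[[[0.02,0,0],[0,0,0],0],[[0.04,0,0],[0,0,0],0],[[0.06,0,0],[0,0,0],0],[[0.1,0,0],[0,0,0],0],[[0.2,0,0],[0,0,0],0],[[0.5,0,0],[0,0,0],0],[[1,0,0],[0,0,0],0],[[1.5,0,0],[0,0,0],0]]'

```text
time: 21.4
tool_pos: [0.5857, 0.117, 0.0495]
tool_rot: [0.0, 0.725, 0.688, -0.0]
contact_force: [-0.9, 0.6, -1.4]
gripper_width: 0.173
grasp_force: 60.1
```

jog_arm --targets '[[[1,0,-0.2],[0,0,0],0],[[1.5,0,-1],[0,0,0],0],[[1.5,0,-2.5],[0,0,0],0],[[1.5,0,-4],[0,0,0],0],[[1.5,0,-4],[0,0,0],0]]'

```text
time: 22.02
tool_pos: [0.5908, 0.1544, 0.1556]
tool_rot: [0.003, 0.725, 0.689, 0.004]
contact_force: [0.1, -1.0, -0.9]
gripper_width: 0.178
grasp_force: 60.2
```

```bash
python3 - <<'E'
from h import *
im,D,c=snap('top','top5')
cv2.imwrite('pics/c6.png',cv2.resize(im[130:220,170:330,::-1],None,fx=4.9,fy=4.9,interpolation=cv2.INTER_CUBIC))
rel([.4705,-.369,.15],.058-np.pi)
E
```

```text
shift [-21.14   -3.659   0.073] turn [  0.032   0.027 -12.036] len 8.581912476646544 tool [0.5892 0.1541 0.1527] F [-0.21  0.57 -1.75] t 22.075 q [ 0.13  0.07  1.73 -0.    1.34  0.19]
```

View pics/c6.png

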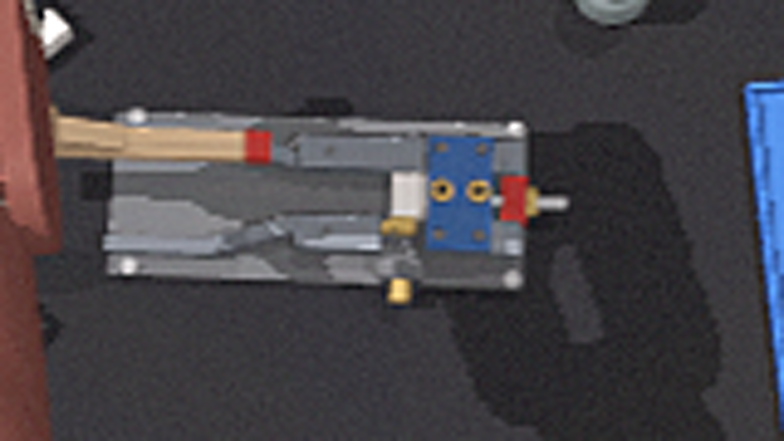

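The block stayed under the plate (rear end at (407,195)) and the stick is clear. Back to the tray.

jog_arm --targets '[[[-2,-0.3,0],[0,0,-0.8],0],[[-4,-0.7,0],[0,0,-2],0],[[-6,-1,0],[0,0,-3.2],0],[[-8,-1.4,0],[0,0,-4.4],0],[[-10,-1.7,0],[0,0,-5.6],0],[[-12,-2.1,0],[0,0,-6.8],0],[[-14,-2.4,0],[0,0,-8],0],[[-16,-2.8,0],[0,0,-9],0]]'

```text
time: 23.08
tool_pos: [0.4955, -0.2432, 0.148]
tool_rot: [-0.001, 0.18, 0.984, 0.0]
contact_force: [0.4, 1.1, -1.6]
gripper_width: 0.181
grasp_force: 60.0
```

```bash
python3 - <<'E'
from h import *
rel([.4705,-.368,.15],.058-np.pi)
E
```

```text
shift [-0.829 -5.025 -0.086] turn [ 0.007 -0.018 -3.004] len 2.0375564185250865 tool [ 0.4955 -0.2432  0.148 ] F [ 0.38  1.09 -1.58] t 23.075 q [-0.59 -0.05  1.86 -0.    1.34 -1.8 ]
```

jog_arm --targets '[[[-0.3,-1.7,0],[0,0,-1],0],[[-0.6,-3.4,0],[0,0,-2],0],[[-0.8,-5,0],[0,0,-3],0],[[-0.8,-5,0],[0,0,-3],0],[[-0.8,-5,0],[0,0,-3],0],[[-0.8,-5,0],[0,0,-3],0]]'

```text
time: 23.82
tool_pos: [0.4709, -0.3648, 0.1489]
tool_rot: [-0.0, -0.027, 1.0, 0.001]
contact_force: [-1.0, 1.0, -1.7]
gripper_width: 0.177
grasp_force: 60.0
```

```bash
python3 - <<'E'
from h import *
rel([.4705,-.368,.0407],.058-np.pi)
E
```

```text
shift [ 0.018 -0.132  4.326] turn [ 0.008 -0.006 -0.033] len 1.7313020125798155 tool [ 0.4709 -0.3648  0.1489] F [-1.01  0.97 -1.7 ] t 23.825 q [-0.78  0.05  1.76  0.    1.34 -2.41]
```

jog_arm --targets '[[[0,-0.12,1.5],[0,0,0],0],[[0,-0.12,3],[0,0,0],0],[[0,-0.12,3.8],[0,0,0],0],[[0,-0.12,4.1],[0,0,0],0],[[0,-0.12,4.28],[0,0,0],0],[[0,-0.12,4.28],[0,0,0],0],[[0,-0.12,4.28],[0,0,0],0]]'

```text
time: 24.7
tool_pos: [0.4716, -0.3697, 0.0438]
tool_rot: [0.001, -0.026, 1.0, -0.001]
contact_force: [-0.5, -0.5, -1.0]
gripper_width: 0.179
grasp_force: 60.1
```

```bash
python3 - <<'E'
from h import *
rel([.4705,-.368,.0407],.058-np.pi)
E
```

```text
shift [0.042 0.071 0.125] turn [-0.011  0.01  -0.039] len 0.059801777474102626 tool [ 0.4716 -0.3697  0.0438] F [-0.54 -0.48 -0.95] t 24.7 q [-0.79  0.18  1.81  0.    1.15 -2.41]
```

jog_arm --targets '[[[0,0,0.06],[0,0,0],0],[[0,0,0.12],[0,0,0],0],[[0,0,0.12],[0,0,0],0],[[0,0,0.12],[0,0,0],0]]'

```text
time: 25.2
tool_pos: [0.4713, -0.3695, 0.0407]
tool_rot: [0.0, -0.026, 1.0, -0.0]
contact_force: [-1.8, 1.4, 5.2]
gripper_width: 0.181
grasp_force: 60.8
```

jog_arm --targets '[[[0,0,0],[0,0,0],25],[[0,0,0],[0,0,0],35],[[0,0,0],[0,0,0],60],[[0,0,0],[0,0,0],100],[[0,0,0],[0,0,0],100],[[0,0,0],[0,0,0],100],[[0,0,0],[0,0,0],100],[[0,0,0],[0,0,0],100]]'

```text
time: 26.2
tool_pos: [0.471, -0.3691, 0.0396]
tool_rot: [-0.0, -0.026, 1.0, -0.0]
contact_force: [-0.1, 0.3, -0.4]
gripper_width: 1.0
grasp_force: 0.0
```

jog_arm --targets '[[[0,0,-0.5],[0,0,0],100],[[0,0,-1.5],[0,0,0],100],[[0,0,-3],[0,0,0],100],[[0,0,-5],[0,0,0],100],[[0,0,-5.5],[0,0,0],100],[[0,0,-5.5],[0,0,0],100],[[0,0,-5.5],[0,0,0],100]]'

```text
time: 27.08
tool_pos: [0.4702, -0.3683, 0.175]
tool_rot: [-0.001, -0.026, 1.0, 0.001]
contact_force: [-0.9, 0.3, -0.3]
gripper_width: 1.001
grasp_force: 0.0
```

```bash
python3 - <<'E'
from h import *
im,D,c=snap('wrist','w3')
print(state()['tool_pos'])
f,cx,cy,T=c; vv,uu=np.mgrid[0:384,0:512]
P=np.stack([(uu-cx)/f*D,(vv-cy)/f*D,D],-1)@T[:3,:3].T+T[:3,3]
h=(abs(P[...,1]+.37)<.035)&(P[...,2]>.07)&(P[...,2]<.09)&(abs(P[...,0]-.47)<.05); print('handle top',np.median(P[h],0),P[h].min(0),P[h].max(0))
E
```

```text
[ 0.47006877 -0.36814833  0.17464532]
handle top [ 0.46895089 -0.37033147  0.07619536] [ 0.43702402 -0.37885901  0.0700044 ] [ 0.50196545 -0.36079669  0.07844174]
```

View pics/w3.png

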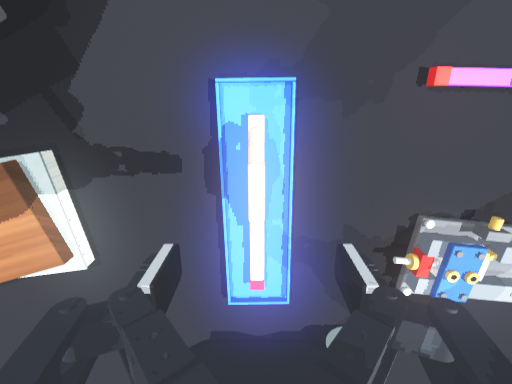

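```bash
python3 -c "
from plant import *
print(job_done())"
```

```text
the job is handed in; nothing more can be done
None
```

I handed the job in after about 27 s. The block was felt home on the stop screw and held for about 1.3 s at about 9.5 N on the wrist, and the stick is back flat in its tray and released. After I drew the stick out, the last picture showed the block still under the plate, but its contact with the stop was not measured again. I viewed 11 pictures, one over the limit of 10.

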